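# Clamp an angle bracket in the counter hold-down: finger-touch plus a quarter turn

### The arm

A 7-joint arm with a two-finger parallel gripper is mounted at the origin on the work surface. World frame = base frame: x ahead of the robot, y to its left, z up, the work surface at z = 0. Lengths are in m, angles in rad, forces in N, time in s.
With the tool pointing down it reaches from about 0.4 to 0.875 m from the base axis. Payload 19.3 kg.
Tool frame: the origin (TCP) lies midway between the tips of the shut fingers; the grasp point (between the pads) lies 19 mm behind it; z points along the fingers, y is the direction in which the jaws open and shut (so a half turn about z gives the same grasp; the last joint's range is limited). The gripper opens to 85 mm and grips with 20 to 120 N. Pads are 22 mm wide; open, the fingers measure 114 mm over their backs; the gripper's body (76 mm by 85 mm) begins 54 mm behind the grasp point. The pads swing forward as they close: fully open they stand 13 mm farther back than shut.
Start: joints at [1.12, 0.521, -0.036, 1.599, 0.021, 1.021, -0.113], TCP at [0.232, -0.58, 0.231] pointing down, gripper open.
Joint ranges: [-2.91, 2.91], [-0.3, 2.13], [-1.5, 1.42], [0.17, 2.43], [-1.26, 4.41], [0.16, 1.93], [-2.52, 2.52]. Speed limits (rad/s): [1.89, 1.89, 2.39, 2.39, 3.01, 3.01, 3.01].

### API

Orientations are given as [roll, pitch, yaw] about the fixed x, y, z axes, in that order (R = Rz(yaw) Ry(pitch) Rx(roll)).
In Python, from workcell import bot, eyes gives the robot as it stands. The module is installed in compiled form; this text tells all that it offers.
- The arm moves only by the shell command python3 -m jog 'ROWS' [FORCE]. ROWS is JSON, a list of rows, each an object with "delta_pos": the shift along the world's x, y, z in mm, a list of three; "spin": the turn about the world's z in rad; "claw": the closure, from 0 (fully open) to 1 (shut). In form: [{"delta_pos": [tx, ty, tz], "spin": spin, "claw": claw}, ...]. A call has 1 to 8 rows; each row is the pose to reach, as a shift and turn from the pose measured when the call began; what a row does not reach only later rows make up. A row lasts 1/10 s, in which the tool goes at most 50 mm and 8.59 degrees, less where a joint would pass 70% of its speed; a pose out of reach is approached as far as the arm can. A call with a gripper value outside its range is refused whole. The fingers move at their own pace and stop on an object; FORCE is the grip in N (left out, the last holds). Time passes only in rows, so rows that repeat a pose let the fingers close. It gives the time, the measured TCP pose, the force and the opening at its end, in the units of the state.
- bot.observe(): the state, without advancing time (a new reading comes with each control period).
- eyes.grab_frame(name): name is "scene" or "top" or "wrist"; returns the picture (480x640x3 uint8, blue, green, red); there is no depth.
- eyes.camera_params(name): a dict with "fx", "fy", "cx", "cy" (pixels), "origin" and "attitude" of the camera in the world. Camera axes: x right, y up, looking along -z (the intrinsics and any distortion apply to the point x, -y, -z); pixel columns grow to the right and rows downward; lengths in m; the calibration is good to about 2 mm. The wrist camera is an equidistant fisheye: a pixel r from the principal point sees the ray r / f radians off the axis. A picture is of the moment at which its call begins: read the wrist's pose just before it. camera_params takes no time and is no camera call; for the wrist camera it gives the pose at the moment of the call.
- bot.job_done(): hands the job in, once; it reports no verdict.
The state is a dict: "clock": time; "qpos": joint angles; "qd": joint speeds; "joint_efforts": joint torques, N m; "position": TCP position; "tool_rot": TCP orientation; "force": force on the tool from outside, world axes, zero at the start; "moment": the same for the moment, N m; "grip_width": finger opening in m.
Only numpy, scipy, OpenCV 4.12 (cv2) and the standard library are available. Lean on these libraries where they do the work, as an engineer would, in place of code of your own. Each camera call takes 0.05 s, during which the arm holds its last target. There are 200 camera calls.

### The job

Slide the long leg of the galvanised angle bracket between the rails of the hold-down clamp until its toe is fully home against the stop, and let go of it. Then turn the black knob clockwise until you feel the foot touch the bracket, add just a quarter of a turn, no more, so that the zinc is not dented, and let go of the knob. Leave the other things on the counter alone.

Things in the scene. Friction and masses are not known exactly. Their poses are not given: they have to be found in the camera images.
- bracket: Loose galvanised steel angle bracket, about 0.44 kg, lying on its long leg. Origin: centre of the underside of the long leg, which is 120 (x) x 40 (y) x 8 mm thick; its free end (the toe) is at x = +60. The short leg stands upright at the other end, x = -60 to -52, 40 wide, its top 70 mm above the underside: take it by this leg from above (8 mm thick across x).
- toe (a point): Middle of the lower edge of the bracket's toe (bracket x = +60 mm).
- clamp: Hold-down clamp bolted to the counter. Origin: counter height, straight below the screw axis; z up; open towards its own -x. Steel base plate 210 x 90 mm, 15 thick, x = -155 to +55. Blue column: its face at x = +15 mm is the stop for the toe. Blue arm above: x = -25 to +55, z = 66 to 90, 48 wide.
- seat (a point): Top of the base plate on the screw axis (clamp x = 0, y = 0, z = 15 mm). The bracket lies home with its origin at clamp x = -45, y = 0, z = 15 mm, long leg along clamp +x, upright leg at x = -105 to -97.
- entry (a point): Middle of the mouth of the rails, on the base plate (clamp x = -48, y = 0, z = 15 mm). Two rails 10 mm high, 45 mm apart inside, run from clamp x = -25 to +15; splayed lead-ins before them, x = -48 to -25, open to about 63 mm. The bracket's long leg slides in between them along clamp +x, flat on the base plate.
- knob_grip (a point): Black bar-shaped knob on top of the clamp: bar 46 (this point's x) x 14 (y) mm, z = 100 to 134 mm above the counter, over a round skirt of radius 21. Point on the screw axis 122 mm above the counter, the height to grip: pinch the bar across y. The knob keeps its height as it turns.
- knob (a joint): Knob angle (rad), growing clockwise seen from above; it lowers the foot 24 mm per turn. Range -0.3 to 9, starts at 0 to 0.4, stays where it is left. Turning it free takes about 0.19 N m; when the foot touches the bracket the moment steps up by about 0.09 N m, then climbs 0.08 N m more in a quarter turn.
- spindle: The clamp's screw, 12 mm thick, carrying an orange sprung foot (22 mm across). Origin: top of the screw, 92 mm above the counter at knob angle 0. How far the foot is screwed out is unknown: it first touches a bracket lying home at a knob angle between 1.3 and 3.4 rad. It presses with about 24 N at once, then 3.5 N more per mm (about 20 N per quarter turn).
- tub: Bystander, leave alone: clear tub of fixings with a red lid, 96 x 96 x 60 mm, origin under its centre.
- carton: Bystander, leave alone: yellow and black carton, 70 x 100 x 60 mm, origin under its centre.
- tape: Bystander, leave alone: yellow tape measure, 60 x 32 x 56 mm, origin under its centre.
- driver: Bystander, leave alone: screwdriver, 170 long, lying on its side, mm, origin under its centre.
- flatplate: Bystander, leave alone: flat steel joining plate with four holes, 120 x 40 x 5 mm, origin under its centre.
- level: Bystander, leave alone: yellow spirit level, 30 x 220 x 45 mm, origin under its centre.
- pencil: Bystander, leave alone: red flat carpenter pencil, 165 x 12 x 8 mm, origin under its centre.
Things that resemble listed ones, but are neither listed nor needed, are in the scene too. Leave any purple look-alike of the clamp alone. There is more than one size of the bracket; the one meant has the size given above.

How it is judged:
On the way, in this order (a step that is already met when the one before it is completed fails the run):
1. the bracket lies fully home between the rails, let go of, with the foot still clear of it (x of toe in the frame of clamp above 0.0115 m and y of toe in the frame of clamp between -0.004 and 0.004 m and z of toe in the frame of clamp below 0.018 m and angle between the x axis of bracket and the x axis of clamp, either way round below 0.09 rad and angle between bracket's own z axis and vertical below 0.05 rad and contact force between the fingers and bracket below 0.3 N and contact force between spindle and bracket below 1 N), for 0.2 s.
2. the foot touches and presses on the bracket, still home (x of toe in the frame of clamp above 0.0115 m and y of toe in the frame of clamp between -0.004 and 0.004 m and z of toe in the frame of clamp below 0.018 m and angle between the x axis of bracket and the x axis of clamp, either way round below 0.09 rad and angle between bracket's own z axis and vertical below 0.05 rad and contact force between spindle and bracket above 15 N), for 0.1 s.
At the end, for the whole second after the job is handed in: The bracket lies still and flat on the base plate, its toe within 3.5 mm of the stop, within 4 mm of the middle and 5 degrees of straight; the foot presses on it with 38.5 to 50.5 N, that is a quarter turn past first touch, give or take about 27 degrees; knob released and still (x of toe in the frame of clamp above 0.0115 m and y of toe in the frame of clamp between -0.004 and 0.004 m and z of toe in the frame of clamp below 0.018 m and angle between the x axis of bracket and the x axis of clamp, either way round below 0.09 rad and angle between bracket's own z axis and vertical below 0.05 rad and contact force between spindle and bracket between 38.5 and 50.5 N and angular speed of bracket below 0.05 rad/s and linear speed of bracket below 0.01 m/s and velocity of joint knob between -0.05 and 0.05 rad/s).
It fails at once if the foot presses on the bracket with more than 58 N (about 0.4 turn past touch): the zinc is dented (contact force between spindle and bracket above 58 N).
It fails at once if a bystander is pushed more than 25 mm from its place (distance of any of tub, carton, tape, driver, flatplate, level, pencil from where it was at the start of the episode above 0.025 m).
It also fails if it takes over 72 s, if anything falls off the work surface, if the arm or the gripper's body presses on something with over 40 N, if the wrist force passes 120 N, or if a joint passes its speed limit or range.

## Working session

There is one attempt and no reset: what is moved stays moved. The work goes in short steps, Python scripts to look and compute and a shell command to move; the robot and the scene stay as the last step left them, time stands still between calls to the robot, and variables do not carry over. Pictures are saved under pics/ and viewed, about 8 in all and at most 12, crops included, and the job is handed in when it is done.

```bash
mkdir -p pics; python3 - <<'E'
from workcell import bot, eyes
import cv2
s=bot.observe();print(s)
for n in("scene","top","wrist"):
    print(n,eyes.camera_params(n))
    cv2.imwrite(f"pics/{n}0.png",eyes.grab_frame(n))
E
```

```text
{'clock': 0.0, 'qpos': array([ 1.1197872 ,  0.52204704, -0.03635349,  1.59997031,  0.02118096,
        1.02113719, -0.11278881]), 'qd': array([-0.00105001,  0.00075256, -0.00083072,  0.00011905,  0.00028798,
        0.00109514, -0.00129097]), 'joint_efforts': array([-1.50871278e-03, -9.27110553e+01,  1.97883099e+00, -3.69936311e+01,
        1.75639131e-02,  8.25243071e-03,  9.27771993e-06]), 'position': array([ 0.23215444, -0.57992145,  0.23071836]), 'tool_rot': array([-3.14041608e+00,  5.55699369e-05,  3.80822360e-01]), 'force': array([ 0.53170625, -0.10827576, -0.07351337]), 'moment': array([ 0.01339778, -0.01075032, -0.00190081]), 'grip_width': 0.08529081799569958}
scene {'fx': 509.5989017923728, 'fy': 509.5989017923728, 'cx': 313.6270656992251, 'cy': 244.08558822702668, 'origin': array([1.27213792, 0.04963515, 0.89406648]), 'attitude': array([0.73061117, 0.01643434, 1.59919978])}
top {'fx': 533.4676724622344, 'fy': 533.4676724622344, 'cx': 312.4091727412092, 'cy': 239.03541794667723, 'origin': array([ 0.37028693, -0.00652474,  1.39983159]), 'attitude': array([ 0.13325167,  0.00940417, -1.5592298 ])}
wrist {'fx': 371.64829954431775, 'fy': 371.64829954431775, 'cx': 314.15607992961367, 'cy': 237.7120113562468, 'origin': array([ 0.29697739, -0.55437473,  0.37368073]), 'attitude': array([-0.27861657,  0.00193825, -1.19110688])}
```

View pics/top0.png

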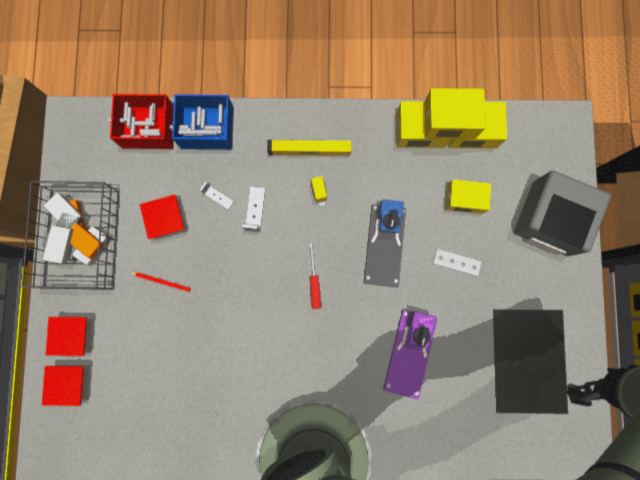

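View pics/scene0.png

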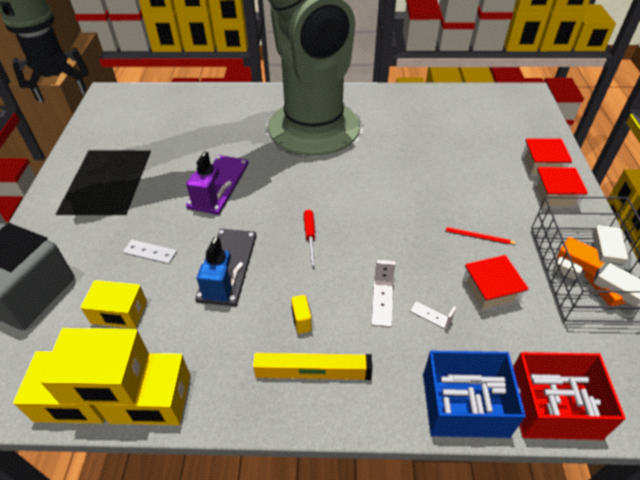

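```bash
cat > h.py <<'E'
import numpy as np, cv2
from scipy.spatial.transform import Rotation as R
from workcell import bot, eyes
def ray(p,u,v,fish=False):
    x=(u-p["cx"])/p["fx"]; y=(v-p["cy"])/p["fy"]
    if fish:
        r=np.hypot(x,y); k=np.sin(r)/r if r>1e-9 else 1.; d=np.array([x*k,-y*k,-np.cos(r)])
    else: d=np.array([x,-y,-1.])
    return R.from_euler("xyz",p["attitude"]).apply(d)
def onz(p,u,v,z,fish=False):
    d=ray(p,u,v,fish); o=np.array(p["origin"]); return o+d*(z-o[2])/d[2]
def proj(p,X,fish=False):
    c=R.from_euler("xyz",p["attitude"]).inv().apply(np.array(X)-p["origin"])
    x,y,z=c[0],-c[1],-c[2]
    if fish:
        r=np.hypot(x,y); t=np.arctan2(r,z); return p["cx"]+p["fx"]*t*x/r,p["cy"]+p["fy"]*t*y/r
    return p["cx"]+p["fx"]*x/z,p["cy"]+p["fy"]*y/z
E
python3 - <<'E'
from h import *
im=cv2.imread("pics/top0.png")
a=cv2.resize(im[170:245,215:295],None,fx=5,fy=5,interpolation=cv2.INTER_CUBIC)
b=cv2.resize(im[190:290,350:420],None,fx=5,fy=5,interpolation=cv2.INTER_CUBIC)
o=np.zeros((500,760,3),np.uint8);o[:375,:400]=a;o[:500,405:755]=b
cv2.imwrite("pics/crop1.png",o)
p=eyes.camera_params("top")
for u,v in [(254,207),(252,228),(256,188),(386,240),(391,210)]: print(u,v,onz(p,u,v,0.01).round(3))
hsv=cv2.cvtColor(im,cv2.COLOR_BGR2HSV)
m=((hsv[...,2]>215)&(hsv[...,1]<40)).astype(np.uint8); 
cs,_=cv2.findContours(m[170:245,190:290].copy(),0,2)
for c in cs:
    if cv2.contourArea(c)>60: print(cv2.contourArea(c),cv2.minAreaRect(c),cv2.approxPolyDP(c,2,True)[:,0]+[190,170])
print(im[207,225:275,0])
E
```

```text
254 207 [0.641 0.165 0.01 ]
252 228 [0.584 0.168 0.01 ]
256 188 [0.692 0.161 0.01 ]
386 240 [ 0.556 -0.184  0.01 ]
391 210 [ 0.636 -0.198  0.01 ]
462.0 ((64.95384979248047, 35.369232177734375), (14.139959335327148, 36.218143463134766), 7.125016689300537) [[251 187]
 [246 222]
 [259 224]
 [264 189]]
201.5 ((28.884614944458008, 27.42307472229004), (26.34825897216797, 8.59785270690918), 33.690067291259766) [[210 187]
 [206 194]
 [228 207]
 [232 201]]
[198 222 225 220 193 150 160 162 162 165 162 163 159 162 161 160 161 162
 167 163 160 159 167 221 225 226 225 226 224 207 189 203 219 226 226 226
 222 207 160 158 157 161 161 162 161 162 165 164 162 161]
```

View pics/crop1.png

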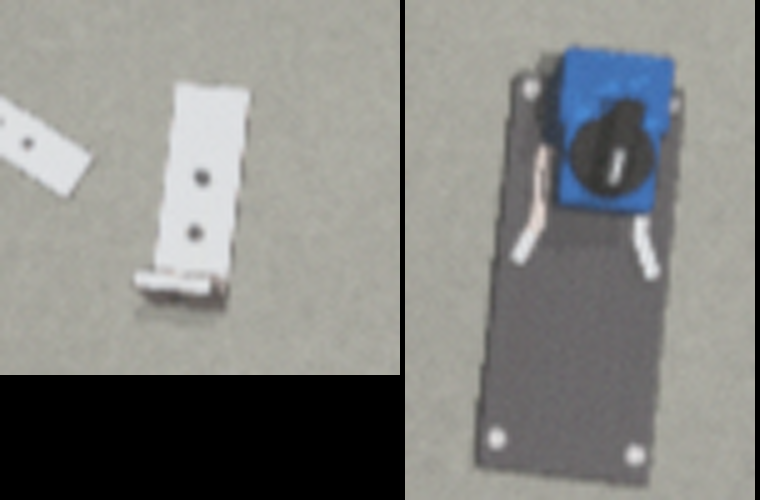

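```bash
python3 - <<'E'
from h import *
p=eyes.camera_params("top")
t=[onz(p,u,v,.008)[:2] for u,v in[(250,186.8),(265,188.2)]]
e=[onz(p,u,v,.008)[:2] for u,v in[(246,223),(259,224.5)]]
print("toe",t,"end",e)
tc=np.mean(t,0); d=tc-np.mean(e,0); print(tc,np.arctan2(d[1],d[0]),np.linalg.norm(t[0]-t[1]))
c=[onz(p,u,v,.015)[:2] for u,v in[(364,283),(398.6,287),(371.6,205),(405.6,208)]]
print(np.array(c)); f=(c[2]+c[3])/2;b=(c[0]+c[1])/2;d=f-b;print(np.linalg.norm(d),np.arctan2(d[1],d[0]),"axis",b+d*155/210)
print(onz(p,350+205/5,190+155/5,.134))
E
python3 -m jog '[{"delta_pos":[35,45,0],"spin":0.1,"claw":0},{"delta_pos":[70,90,0],"spin":0.25,"claw":0},{"delta_pos":[105,135,10],"spin":0.4,"claw":0},{"delta_pos":[140,180,20],"spin":0.55,"claw":0},{"delta_pos":[175,225,20],"spin":0.7,"claw":0},{"delta_pos":[200,270,20],"spin":0.85,"claw":0},{"delta_pos":[220,310,20],"spin":1.0,"claw":0},{"delta_pos":[230,350,20],"spin":1.1,"claw":0}]' 80
```

```text
toe [array([0.69571572, 0.17701167]), array([0.6922716 , 0.13683056])] end [array([0.59770024, 0.184952  ]), array([0.59402733, 0.15041786])]
[0.69399366 0.15692112] -0.10925266962201402 0.04032844913059022
[[ 0.44233704 -0.12621278]
 [ 0.43301158 -0.21552808]
 [ 0.64799091 -0.14651183]
 [ 0.64081188 -0.23599566]]
0.20772955196506804 -0.09828241068030223 axis [ 0.59025859 -0.18591526]
[ 0.58547037 -0.18090241  0.134     ]
clock: 0.95
position: [0.4551, -0.2495, 0.2508]
tool_rot: [-3.141, 0.0, 1.487]
force: [0.7, -0.5, 0.6]
grip_width: 0.0853
```

```bash
python3 -m jog '[{"delta_pos":[0,30,0],"spin":0,"claw":0},{"delta_pos":[0,30,0],"spin":0,"claw":0},{"delta_pos":[0,30,0],"spin":0,"claw":0}]'; python3 - <<'E'
from h import *
import json
p=eyes.camera_params("wrist"); im=eyes.grab_frame("wrist"); cv2.imwrite("pics/w1.png",im)
json.dump({k:np.array(v).tolist() for k,v in p.items()},open("w1.json","w")); print(p)
E
```

```text
clock: 1.25
position: [0.4551, -0.2194, 0.2508]
tool_rot: [-3.141, 0.0, 1.488]
force: [-0.6, -1.7, -0.2]
grip_width: 0.0853
{'fx': 371.64829954431775, 'fy': 371.64829954431775, 'cx': 314.15607992961367, 'cy': 237.7120113562468, 'origin': array([ 0.46093847, -0.15002963,  0.39368257]), 'attitude': array([-0.27813279,  0.0007581 , -0.0841612 ])}
```

View pics/w1.png

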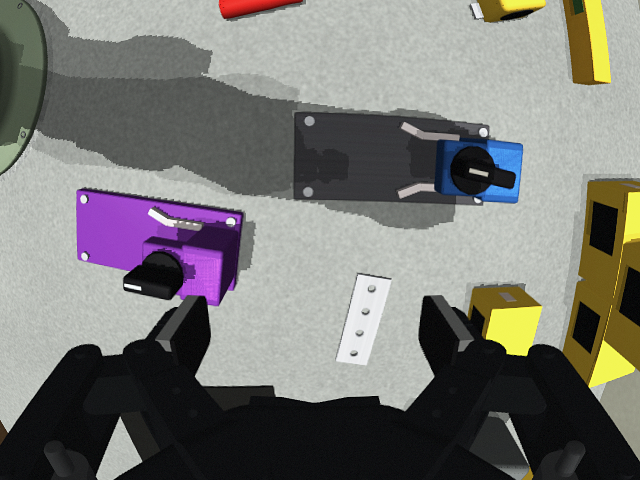

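```bash
python3 - <<'E'
from h import *
import json
p=json.load(open("w1.json"))
f=lambda u,v,z:onz(p,u,v,z,True)[:2]
im=cv2.imread("pics/w1.png")
for n,u,v,z in[("cornL",294,112,.015),("cornR",294,199,.015),("rearL",490,124,.015),("boltL",309,121,.016),("boltR",307.5,192,.016),("boltrL",484,132,.016),("tipL",403,125,.025),("tipR",401,194,.025),("inL",419,134.5,.025),("inR",420,187.5,.025),("skirt",473,170,.1)]: print(n,f(u,v,z).round(4))
a=f(294,112,.015);b=f(294,199,.015);d=f(490,124,.015)
print(np.arctan2(*(d-a)[::-1]),np.linalg.norm(d-a),np.linalg.norm(a-b))
g=cv2.cvtColor(im,cv2.COLOR_BGR2GRAY); print(g[115:210,310][::1].tolist()); print(g[155,285:305].tolist())
b=cv2.resize(im[95:225,280:540],None,fx=3,fy=3,interpolation=cv2.INTER_CUBIC)
cv2.imwrite("pics/crop2.png",b)
E
```

```text
cornL [ 0.4424 -0.1255]
cornR [ 0.4343 -0.2145]
rearL [ 0.6519 -0.1462]
boltL [ 0.4567 -0.136 ]
boltR [ 0.4489 -0.2083]
boltrL [ 0.6435 -0.155 ]
tipL [ 0.5497 -0.1461]
tipR [ 0.544  -0.2161]
inL [ 0.5659 -0.1563]
inR [ 0.5645 -0.2106]
skirt [ 0.5915 -0.1859]
-0.09881815314051762 0.21044063650207542 0.08943636424530756
[53, 134, 165, 165, 160, 163, 161, 157, 155, 167, 134, 63, 55, 56, 57, 57, 58, 57, 56, 55, 57, 57, 60, 57, 56, 57, 58, 58, 59, 60, 57, 59, 59, 53, 43, 43, 44, 43, 45, 44, 46, 44, 45, 45, 47, 42, 42, 43, 46, 46, 47, 44, 45, 42, 43, 45, 46, 43, 41, 47, 46, 45, 45, 44, 43, 44, 46, 53, 54, 54, 59, 60, 88, 159, 162, 164, 162, 160, 155, 158, 150, 101, 53, 52, 60, 115, 126, 126, 171, 206, 204, 199, 192, 192, 193]
[88, 90, 87, 86, 86, 85, 87, 90, 80, 45, 36, 46, 42, 47, 44, 43, 44, 44, 44, 45]
```

View pics/crop2.png

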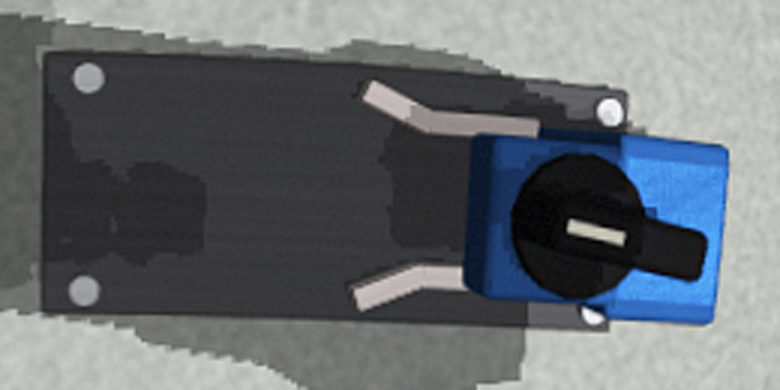

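```bash
python3 -m jog '[{"delta_pos":[15,40,0],"spin":0,"claw":0},{"delta_pos":[30,80,0],"spin":0,"claw":0},{"delta_pos":[45,120,0],"spin":0,"claw":0},{"delta_pos":[55,160,0],"spin":0,"claw":0},{"delta_pos":[65,200,0],"spin":0,"claw":0},{"delta_pos":[75,240,0],"spin":-0.02,"claw":0},{"delta_pos":[75,260,0],"spin":-0.02,"claw":0},{"delta_pos":[75,260,0],"spin":-0.02,"claw":0}]'; python3 - <<'E'
from h import *
import json
p=eyes.camera_params("wrist"); im=eyes.grab_frame("wrist"); cv2.imwrite("pics/w2.png",im)
json.dump({k:np.array(v).tolist() for k,v in p.items()},open("w2.json","w"))
E
```

```text
clock: 2.1
position: [0.5302, 0.0417, 0.2505]
tool_rot: [-3.141, -0.001, 1.468]
force: [-1.1, -0.9, -0.5]
grip_width: 0.0861
```

View pics/w2.png

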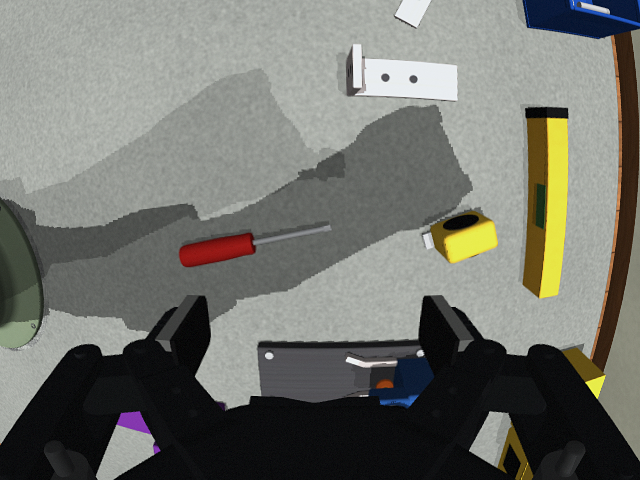

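```bash
python3 - <<'E'
from h import *
import json
p=json.load(open("w2.json"))
f=lambda u,v,z:onz(p,u,v,z,True)[:2]
a,b=f(457.5,65,.008),f(457.5,101,.008)
l1,l2=f(365,58,.008),f(365,97.5,.008)
t1,t2,t3,t4=[f(u,v,.07) for u,v in[(352.5,44),(361.5,44),(347.5,96),(355,96)]]
for n in "a b l1 l2 t1 t2 t3 t4".split(): print(n,eval(n).round(4))
A=lambda d:np.arctan2(d[1],d[0]).round(3)
print(A(a-l1),A(b-l2),"toe edge",A(a-b)-np.pi/2, np.linalg.norm(a-b),"top leg centre",(t1+t2+t3+t4)/4, "toe",(a+b)/2)
yaw=-.105; print("leg centre from toe",(a+b)/2-.116*np.array([np.cos(yaw),np.sin(yaw)]))
E
```

```text
a [0.698  0.1771]
b [0.6938 0.1372]
l1 [0.5972 0.1869]
l2 [0.5928 0.1449]
t1 [0.5782 0.1882]
t2 [0.586  0.1877]
t3 [0.569  0.1419]
t4 [0.5754 0.1414]
-0.097 -0.076 toe edge -0.10579632679489648 0.04011797247542656 top leg centre [0.57714359 0.16477428] toe [0.69588064 0.15712005]
leg centre from toe [0.58051951 0.16927769]
```

```bash
python3 -m jog '[{"delta_pos":[20,45,0],"spin":0,"claw":0},{"delta_pos":[40,90,0],"spin":0,"claw":0},{"delta_pos":[49,126,-30],"spin":0.0,"claw":0},{"delta_pos":[49,126,-75],"spin":0.0,"claw":0},{"delta_pos":[49,126,-120],"spin":0.0,"claw":0},{"delta_pos":[49,126,-165],"spin":0.0,"claw":0},{"delta_pos":[49,126,-205],"spin":0.0,"claw":0},{"delta_pos":[49,126,-212],"spin":0.0,"claw":0}]'
python3 -m jog '[{"delta_pos":[0,0,0],"spin":0,"claw":0.4},{"delta_pos":[0,0,0],"spin":0,"claw":0.7},{"delta_pos":[0,0,0],"spin":0,"claw":1},{"delta_pos":[0,0,0],"spin":0,"claw":1},{"delta_pos":[0,0,0],"spin":0,"claw":1},{"delta_pos":[0,0,0],"spin":0,"claw":1},{"delta_pos":[0,0,0],"spin":0,"claw":1}]' 80
```

```text
clock: 2.95
position: [0.5774, 0.1627, 0.0343]
tool_rot: [-3.135, 0.004, 1.465]
force: [-0.0, -0.7, 0.3]
grip_width: 0.0852
clock: 3.65
position: [0.5784, 0.1628, 0.0354]
tool_rot: [-3.137, 0.003, 1.464]
force: [1.1, -1.3, 9.4]
grip_width: 0.0067
```

```bash
python3 -m jog '[{"delta_pos":[0,0,15],"spin":0,"claw":1},{"delta_pos":[-10,0,50],"spin":0,"claw":1},{"delta_pos":[-40,-25,85],"spin":0,"claw":1},{"delta_pos":[-70,-60,90],"spin":0,"claw":1},{"delta_pos":[-100,-95,90],"spin":0,"claw":1},{"delta_pos":[-120,-125,90],"spin":0,"claw":1},{"delta_pos":[-120,-125,90],"spin":0,"claw":1},{"delta_pos":[-120,-125,90],"spin":0,"claw":1}]'
python3 - <<'E'
from h import *
import json
p=eyes.camera_params("wrist"); im=eyes.grab_frame("wrist"); cv2.imwrite("pics/w3.png",im)
json.dump({k:np.array(v).tolist() for k,v in p.items()},open("w3.json","w"))
print(bot.observe())
E
```

```text
clock: 4.45
position: [0.4584, 0.0372, 0.1263]
tool_rot: [-3.138, 0.004, 1.463]
force: [0.4, 0.2, -5.4]
grip_width: 0.0075
{'clock': 4.5, 'qpos': array([ 0.16713228,  0.46363763, -0.48438435,  2.09425607,  0.34703211,
        0.66471935, -0.65764571]), 'qd': array([-0.01927893,  0.01684579, -0.00372315, -0.01144188,  0.0023486 ,
       -0.00420497, -0.00137936]), 'joint_efforts': array([ 2.08882570e+00, -7.56093049e+01, -5.11951715e+00, -2.51267570e+01,
        9.37301363e-02,  4.29871143e-02,  7.82227004e-02]), 'position': array([0.45880448, 0.03806727, 0.12612235]), 'tool_rot': array([-3.13822679e+00,  3.04485593e-03,  1.46415338e+00]), 'force': array([-0.36230425,  0.08743922, -5.27885684]), 'moment': array([ 0.01540537,  0.13861094, -0.00664551]), 'grip_width': 0.0069292949707668}
```

View pics/w3.png

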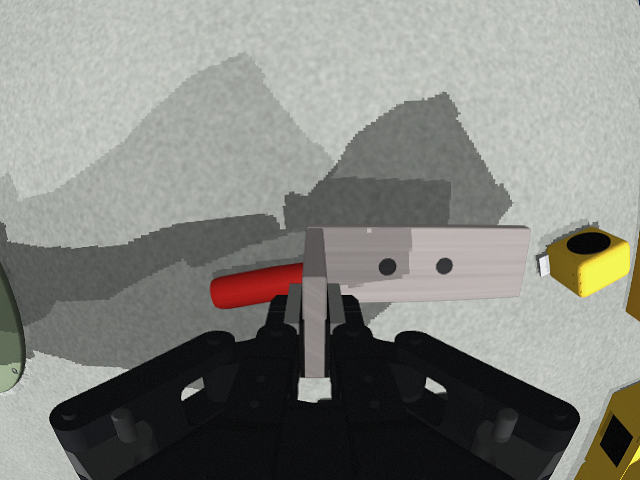

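```bash
python3 - <<'E'
from h import *
import json
p=json.load(open("w3.json")); T=bot.observe()["position"]
im=cv2.imread("pics/w3.png")
for z in(.094,.099,.104):
    a,b=[onz(p,u,v,z,True)[:2] for u,v in[(528.5,227),(519.5,296)]]
    l,m=[onz(p,u,v,z,True)[:2] for u,v in[(327,228),(331,302)]]
    d=(a-b);t=(a+b)/2
    print(z,np.linalg.norm(d),np.arctan2(d[1],d[0])-np.pi/2,np.arctan2(*(a-l)[::-1]),np.arctan2(*(b-m)[::-1]),"toe-TCP",t-T[:2])
hsv=cv2.cvtColor(im,cv2.COLOR_BGR2HSV)
for r in (240,260,285): print(r,im[r,508:540,1].tolist())
for c in(400,500): print(c,im[215:240,c,1].tolist(),im[285:310,c,1].tolist())
E
```

```text
0.094 0.04135366512880693 -0.058955185410805244 -0.09716311421216196 -0.11053570056826333 toe-TCP [ 0.1173285  -0.00859288]
0.099 0.04017176559605188 -0.058955185410804356 -0.097163114212162 -0.1105357005682633 toe-TCP [ 0.11419237 -0.00638115]
0.104 0.03898986606329686 -0.058955185410803246 -0.09716311421216192 -0.11053570056826334 toe-TCP [ 0.11105625 -0.00416942]
240 [182, 179, 180, 179, 179, 181, 179, 182, 181, 183, 182, 179, 181, 181, 179, 182, 181, 180, 180, 182, 177, 177, 194, 189, 186, 187, 188, 192, 191, 192, 193, 193]
260 [176, 177, 178, 178, 178, 176, 176, 176, 177, 175, 177, 175, 177, 176, 177, 175, 174, 170, 188, 188, 185, 187, 190, 192, 188, 183, 188, 150, 95, 80, 50, 189]
285 [182, 182, 178, 180, 180, 180, 180, 179, 181, 179, 176, 178, 179, 182, 194, 191, 185, 185, 186, 193, 197, 197, 187, 185, 183, 185, 185, 184, 180, 184, 187, 187]
400 [92, 90, 92, 91, 91, 88, 86, 86, 89, 85, 88, 89, 118, 136, 140, 140, 140, 140, 141, 138, 139, 138, 137, 141, 139] [177, 176, 177, 172, 175, 175, 178, 183, 184, 183, 182, 180, 183, 177, 174, 172, 170, 176, 193, 187, 182, 183, 184, 188, 193]
500 [117, 119, 116, 126, 166, 195, 194, 191, 192, 187, 102, 85, 90, 145, 172, 184, 181, 179, 179, 179, 180, 181, 179, 180, 183] [181, 180, 183, 183, 184, 180, 178, 181, 183, 182, 179, 180, 161, 183, 190, 189, 192, 191, 188, 187, 186, 186, 189, 193, 195]
```

```bash
python3 -m jog '[{"delta_pos":[-15,-40,0],"spin":0,"claw":1},{"delta_pos":[-30,-80,0],"spin":0,"claw":1},{"delta_pos":[-42,-120,0],"spin":0,"claw":1},{"delta_pos":[-52,-160,0],"spin":0,"claw":1},{"delta_pos":[-52,-195,0],"spin":0.006,"claw":1},{"delta_pos":[-52,-211,-20],"spin":0.006,"claw":1},{"delta_pos":[-52,-211,-50],"spin":0.006,"claw":1},{"delta_pos":[-52,-211,-62],"spin":0.006,"claw":1}]'
python3 -m jog '[{"delta_pos":[0,0,0],"spin":0,"claw":1},{"delta_pos":[0,0,0],"spin":0,"claw":1},{"delta_pos":[0,0,0],"spin":0,"claw":1}]'
python3 - <<'E'
from h import *
import json
p=eyes.camera_params("wrist"); im=eyes.grab_frame("wrist"); cv2.imwrite("pics/w4.png",im)
json.dump({k:np.array(v).tolist() for k,v in p.items()},open("w4.json","w"))
s=bot.observe();print(s["position"],s["force"],s["tool_rot"])
E
```

```text
clock: 5.3
position: [0.4067, -0.1724, 0.0625]
tool_rot: [-3.137, 0.002, 1.471]
force: [-0.4, 0.9, -4.2]
grip_width: 0.0069
clock: 5.6
position: [0.4075, -0.172, 0.0634]
tool_rot: [-3.138, 0.002, 1.472]
force: [-0.4, 0.7, -4.6]
grip_width: 0.0072
[ 0.40744497 -0.17222503  0.06343391] [-0.52043088 -0.03197306 -4.64805917] [-3.13799346e+00  2.54380575e-03  1.47125704e+00]
```

View pics/w4.png

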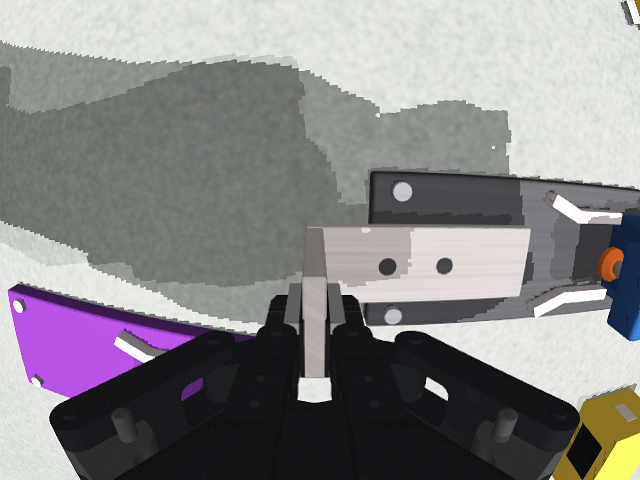

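```bash
python3 - <<'E'
from h import *
import json
p=json.load(open("w4.json")); T=np.array([0.40744,-0.17222])
f=lambda u,v,z:onz(p,u,v,z,True)[:2]
y=-.099;ex=np.array([np.cos(y),np.sin(y)]);ey=np.array([-ex[1],ex[0]]);A=np.array([.5915,-.1857])
for n,u,v,z in[("toeL",530,228,.036),("toeR",521,297.5,.036),("holeN",444,266,.036),("holeF",387,267,.036),("boltL",402,191,.016),("boltR",393,316,.016),("tipLout",549,194,.025),("tipRout",533,314,.025),("bendL in",578,220,.025),("bendR in",568,290,.025),("cornL",371,171,.015),("cornR",364,324,.015)]:
    q=f(u,v,z); print(n,q.round(4),"clamp",(1000*np.array([(q-A)@ex,(q-A)@ey])).round(1))
E
```

```text
toeL [ 0.5243 -0.1572] clamp [-69.7  21.7]
toeR [ 0.5224 -0.1978] clamp [-67.6 -18.9]
holeN [ 0.4736 -0.1726] clamp [-118.6    1.4]
holeF [ 0.4437 -0.1697] clamp [-148.6    1.3]
boltL [ 0.4572 -0.136 ] clamp [-138.5   36.2]
boltR [ 0.4498 -0.2088] clamp [-138.7  -37. ]
tipLout [ 0.5441 -0.1418] clamp [-51.5  39. ]
tipRout [ 0.5404 -0.2173] clamp [-47.8 -36.5]
bendL in [ 0.5683 -0.159 ] clamp [-25.7  24.3]
bendR in [ 0.5668 -0.2049] clamp [-22.7 -21.5]
cornL [ 0.4416 -0.1243] clamp [-155.2   46.3]
cornR [ 0.4326 -0.2126] clamp [-155.5  -42.5]
```

```bash
python3 -m jog '[{"delta_pos":[0,-0.5,-6],"spin":0,"claw":1},{"delta_pos":[0,-0.5,-11],"spin":0,"claw":1},{"delta_pos":[0,-0.5,-11.5],"spin":0,"claw":1},{"delta_pos":[0,-0.5,-12],"spin":0,"claw":1}]'
python3 -m jog '[{"delta_pos":[15,-2,0],"spin":0,"claw":1},{"delta_pos":[30,-3.5,0],"spin":0,"claw":1},{"delta_pos":[40,-4.5,0],"spin":0,"claw":1},{"delta_pos":[48,-5,0],"spin":0,"claw":1},{"delta_pos":[48,-5,0],"spin":0,"claw":1},{"delta_pos":[48,-5,0],"spin":0,"claw":1}]'
```

```text
clock: 6.05
position: [0.4073, -0.1727, 0.0513]
tool_rot: [-3.138, 0.002, 1.471]
force: [-0.2, 0.6, -5.8]
grip_width: 0.007
clock: 6.65
position: [0.4548, -0.1776, 0.0511]
tool_rot: [-3.137, 0.002, 1.471]
force: [-0.4, -0.2, -4.2]
grip_width: 0.0069
```

```bash
python3 -m jog '[{"delta_pos":[8,-1,0],"spin":0,"claw":1},{"delta_pos":[16,-1.8,0],"spin":0,"claw":1},{"delta_pos":[24,-2.5,0],"spin":0,"claw":1},{"delta_pos":[30,-3,0],"spin":0,"claw":1},{"delta_pos":[30,-3,0],"spin":0,"claw":1}]'
python3 -m jog '[{"delta_pos":[2,-0.2,0],"spin":0,"claw":1},{"delta_pos":[4,-0.4,0],"spin":0,"claw":1},{"delta_pos":[4,-0.4,0],"spin":0,"claw":1}]'
```

```text
clock: 7.15
position: [0.4857, -0.1805, 0.0511]
tool_rot: [-3.137, 0.002, 1.472]
force: [-0.2, 0.9, -4.6]
grip_width: 0.0067
clock: 7.45
position: [0.4898, -0.1809, 0.0511]
tool_rot: [-3.138, 0.002, 1.472]
force: [0.0, 0.3, -4.9]
grip_width: 0.007
```

Toe should be at roughly +14 now; press down slightly and creep on until it meets the stop.

```bash
python3 -m jog '[{"delta_pos":[0,0,-1],"spin":0,"claw":1},{"delta_pos":[1,-0.1,-1.5],"spin":0,"claw":1},{"delta_pos":[2,-0.2,-1.5],"spin":0,"claw":1},{"delta_pos":[2,-0.2,-1.5],"spin":0,"claw":1}]'
python3 -m jog '[{"delta_pos":[1,-0.1,0],"spin":0,"claw":1},{"delta_pos":[2,-0.2,0],"spin":0,"claw":1},{"delta_pos":[2,-0.2,0],"spin":0,"claw":1}]'
```

```text
clock: 7.85
position: [0.4907, -0.1812, 0.0503]
tool_rot: [-3.136, 0.003, 1.472]
force: [-13.6, 2.9, 23.3]
grip_width: 0.0067
clock: 8.15
position: [0.4911, -0.1813, 0.0504]
tool_rot: [-3.133, 0.004, 1.471]
force: [-13.3, 2.8, 12.4]
grip_width: 0.007
```

```bash
python3 -m jog '[{"delta_pos":[0,0,1],"spin":0,"claw":1},{"delta_pos":[0.5,0,1],"spin":0,"claw":1},{"delta_pos":[1,-0.1,1],"spin":0,"claw":1},{"delta_pos":[1,-0.1,1],"spin":0,"claw":1}]'
python3 -m jog '[{"delta_pos":[1.5,-0.1,0],"spin":0,"claw":1},{"delta_pos":[2,-0.2,0],"spin":0,"claw":1},{"delta_pos":[2,-0.2,0],"spin":0,"claw":1}]'
```

```text
clock: 8.55
position: [0.4914, -0.1814, 0.0512]
tool_rot: [-3.131, 0.004, 1.471]
force: [-6.6, 0.1, -0.5]
grip_width: 0.0067
clock: 8.85
position: [0.4913, -0.1815, 0.0509]
tool_rot: [-3.127, 0.004, 1.471]
force: [-16.9, 2.4, 9.5]
grip_width: 0.0068
```

```bash
python3 -m jog '[{"delta_pos":[0,0,-0.5],"spin":0,"claw":1},{"delta_pos":[0,0,-0.5],"spin":0,"claw":0.8},{"delta_pos":[0,0,-0.5],"spin":0,"claw":0.5},{"delta_pos":[0,0,0],"spin":0,"claw":0.2},{"delta_pos":[0,0,0],"spin":0,"claw":0},{"delta_pos":[0,0,0],"spin":0,"claw":0},{"delta_pos":[0,0,0],"spin":0,"claw":0}]'
python3 -m jog '[{"delta_pos":[0,0,30],"spin":0,"claw":0},{"delta_pos":[0,0,70],"spin":0,"claw":0},{"delta_pos":[0,0,110],"spin":0,"claw":0},{"delta_pos":[0,0,150],"spin":0,"claw":0},{"delta_pos":[0,0,190],"spin":0,"claw":0},{"delta_pos":[0,0,190],"spin":0,"claw":0},{"delta_pos":[0,0,190],"spin":0,"claw":0}]'
python3 - <<'E'
from h import *
import json
p=eyes.camera_params("wrist"); im=eyes.grab_frame("wrist"); 
cv2.imwrite("pics/w5.png",im)
json.dump({k:np.array(v).tolist() for k,v in p.items()},open("w5.json","w"))
y=-.099;ex=np.array([np.cos(y),np.sin(y)]);A=np.array([.5915,-.1857])
c=proj(p,np.r_[A-.04*ex,.05],True);print(c)
c=np.array(c).astype(int);cv2.imwrite("pics/w5c.png",cv2.resize(im[max(0,c[1]-75):c[1]+75,max(0,c[0]-130):c[0]+130],None,fx=3,fy=3,interpolation=cv2.INTER_CUBIC));print(max(0,c[0]-130),max(0,c[1]-75))
E
```

```text
clock: 9.55
position: [0.4913, -0.1815, 0.0509]
tool_rot: [-3.127, 0.004, 1.471]
force: [0.4, 0.2, -0.0]
grip_width: 0.085
clock: 10.25
position: [0.4915, -0.1817, 0.2416]
tool_rot: [-3.129, 0.005, 1.471]
force: [0.2, -0.5, -1.6]
grip_width: 0.0851
(np.float64(381.9937451647155), np.float64(203.77435440752905))
251 128
```

View pics/w5c.png

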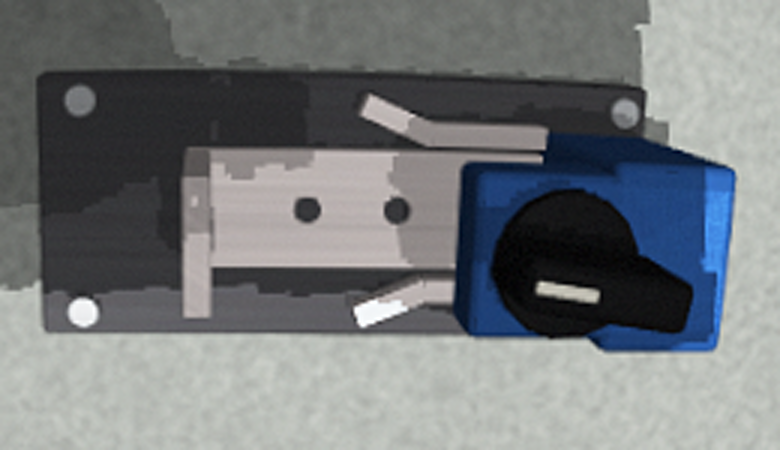

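```bash
python3 - <<'E'
from h import *
import json
p=json.load(open("w5.json"))
y=-.099;ex=np.array([np.cos(y),np.sin(y)]);ey=np.array([-ex[1],ex[0]]);A=np.array([.5915,-.1857])
def g(n,u,v,z):
    q=onz(p,251+u/3,128+v/3,z,True)[:2];print(n,q.round(4),(1000*np.array([(q-A)@ex,(q-A)@ey])).round(1));return q
g("holeN",397,210,.023);g("holeF",308,210,.023)
g("longL",250,148,.023);g("longR",250,267,.023);g("cornL",38,74,.015);g("cornR",45,331,.015);g("boltL",80,100,.016);g("boltR",83,312,.016)
g("skirtc",565,263,.1)
a=g("m1",537,288,.134);b=g("m2",600,296,.134);print(np.arctan2(*(b-a)[::-1]))
e=g("barend",690,311,.134)
c1=g("barcornerU",693,288,.134);c2=g("barcornerD",684,333,.134);print("end edge normal",np.arctan2(*(c1-c2)[::-1])-np.pi/2)
E
```

```text
holeN [ 0.5576 -0.1817] [-34.2   0.7]
holeF [ 0.5279 -0.179 ] [-63.9   0.4]
longL [ 0.5108 -0.1568] [-83.2  20.8]
longR [ 0.5072 -0.1964] [-82.9 -19. ]
cornL [ 0.4436 -0.1257] [-153.1   45.1]
cornR [ 0.4346 -0.2139] [-153.3  -43.6]
boltL [ 0.4567 -0.1359] [-139.1   36.2]
boltR [ 0.4489 -0.2082] [-139.7  -36.5]
skirtc [ 0.5911 -0.1851] [-0.5  0.6]
m1 [ 0.573  -0.1818] [-18.8   2. ]
m2 [ 0.5892 -0.1853] [-2.4  0.2]
-0.21043641717143752
barend [ 0.6136 -0.1913] [22.6 -3.4]
barcornerU [ 0.6143 -0.1855] [22.7  2.5]
barcornerD [ 0.6121 -0.1969] [21.6 -9.1]
end edge normal -0.1929885765825443
```

```bash
python3 -m jog '[{"delta_pos":[25,-1,0],"spin":0.14,"claw":0},{"delta_pos":[50,-2,0],"spin":0.28,"claw":0},{"delta_pos":[75,-3,0],"spin":0.42,"claw":0},{"delta_pos":[100,-4,0],"spin":0.56,"claw":0},{"delta_pos":[100,-4,0],"spin":0.7,"claw":0},{"delta_pos":[100,-4,0],"spin":0.84,"claw":0},{"delta_pos":[100,-4,0],"spin":0.98,"claw":0},{"delta_pos":[100,-4,0],"spin":1.12,"claw":0}]'
python3 -m jog '[{"delta_pos":[0,0,0],"spin":0.14,"claw":0},{"delta_pos":[0,0,0],"spin":0.28,"claw":0},{"delta_pos":[0,0,0],"spin":0.34,"claw":0},{"delta_pos":[0,0,0],"spin":0.34,"claw":0},{"delta_pos":[0,0,0],"spin":0.34,"claw":0}]'
python3 -c "
from h import *
s=bot.observe();print(s['qpos'].round(3),s['moment'],s['position'])"
```

```text
clock: 11.1
position: [0.5906, -0.1853, 0.239]
tool_rot: [-3.127, 0.002, 2.597]
force: [-0.6, -0.2, -0.0]
grip_width: 0.0855
clock: 11.6
position: [0.5903, -0.1852, 0.238]
tool_rot: [-3.127, 0.001, 2.935]
force: [-0.2, 0.8, -0.8]
grip_width: 0.0857
[ 0.73   0.617 -0.817  1.583  0.495  1.158  1.164] [ 0.01550519  0.00232502 -0.03112327] [ 0.5902605  -0.18519247  0.23798435]
```

```bash
python3 -m jog '[{"delta_pos":[1,0,-40],"spin":0,"claw":0},{"delta_pos":[1,0,-80],"spin":0,"claw":0},{"delta_pos":[1,0,-115],"spin":0,"claw":0},{"delta_pos":[1,0,-132],"spin":0,"claw":0},{"delta_pos":[1,0,-132],"spin":0,"claw":0},{"delta_pos":[1,0,-132],"spin":0,"claw":0}]'
python3 -m jog '[{"delta_pos":[0,0,0],"spin":0,"claw":0.4},{"delta_pos":[0,0,0],"spin":0,"claw":0.7},{"delta_pos":[0,0,0],"spin":0,"claw":1},{"delta_pos":[0,0,0],"spin":0,"claw":1},{"delta_pos":[0,0,0],"spin":0,"claw":1},{"delta_pos":[0,0,0],"spin":0,"claw":1},{"delta_pos":[0,0,0],"spin":0,"claw":1}]' 50
python3 -c "
from h import *
s=bot.observe();print(s['force'],s['moment'],s['position'],s['tool_rot'])"
```

```text
clock: 12.2
position: [0.592, -0.185, 0.1071]
tool_rot: [-3.127, 0.002, 2.935]
force: [0.0, 0.3, 0.8]
grip_width: 0.0851
clock: 12.9
position: [0.592, -0.1858, 0.1076]
tool_rot: [-3.126, 0.002, 2.934]
force: [-1.6, -4.4, 6.8]
grip_width: 0.0134
[-1.58268308 -4.40498058  6.83534065] [-0.47323004  0.31634261  0.1548949 ] [ 0.59204451 -0.18583525  0.10759644] [-3.12627222e+00  2.14879184e-03  2.93382164e+00]
```

```bash
cat > o.py <<'E'
from h import *
s=bot.observe();print(round(s['clock'],2),'F',s['force'].round(1),'M',s['moment'].round(3),'P',(s['position']*1000).round(1),'yaw',s['tool_rot'][2].round(3),'q7',s['qpos'][6].round(2),'tau',s['joint_efforts'][6].round(3))
E
python3 -m jog '[{"delta_pos":[0,-0.8,0],"spin":-0.1,"claw":1},{"delta_pos":[0,-0.8,0],"spin":-0.2,"claw":1},{"delta_pos":[0,-0.8,0],"spin":-0.3,"claw":1}]' >/dev/null; python3 o.py
python3 -m jog '[{"delta_pos":[0,0,0],"spin":-0.1,"claw":1},{"delta_pos":[0,0,0],"spin":-0.2,"claw":1},{"delta_pos":[0,0,0],"spin":-0.3,"claw":1}]' >/dev/null; python3 o.py
python3 -m jog '[{"delta_pos":[0,0,0],"spin":-0.06,"claw":1},{"delta_pos":[0,0,0],"spin":-0.12,"claw":1}]' >/dev/null; python3 o.py
python3 -m jog '[{"delta_pos":[0,0,0],"spin":-0.06,"claw":1},{"delta_pos":[0,0,0],"spin":-0.12,"claw":1}]' >/dev/null; python3 o.py
```

```text
13.2 F [-1.7  3.   1.3] M [1.106 0.08  0.194] P [ 592.  -185.9  107.7] yaw 2.63 q7 0.8 tau 2.633
13.5 F [ 0.7  0.4 -1.7] M [ 0.297 -0.21   0.173] P [ 592.1 -185.7  107.7] yaw 2.326 q7 0.54 tau 2.572
13.7 F [-0.9 -0.9 -1.4] M [ 0.066 -0.159  0.217] P [ 592.1 -185.6  107.7] yaw 2.204 q7 0.44 tau 1.281
13.9 F [-0.1 -0.2 -0.7] M [ 0.076 -0.249  0.152] P [ 592.1 -185.6  107.7] yaw 2.082 q7 0.34 tau 1.407
```

```bash

python3 -m jog '[{"delta_pos":[0,0,0],"spin":-0.06,"claw":1}]' >/dev/null; python3 o.py
python3 -m jog '[{"delta_pos":[0,0,0],"spin":-0.06,"claw":1}]' >/dev/null; python3 o.py
python3 -m jog '[{"delta_pos":[0,0,0],"spin":-0.06,"claw":1}]' >/dev/null; python3 o.py
python3 -m jog '[{"delta_pos":[0,0,0],"spin":-0.06,"claw":1}]' >/dev/null; python3 o.py
python3 -m jog '[{"delta_pos":[0,0,0],"spin":-0.06,"claw":1}]' >/dev/null; python3 o.py
python3 -m jog '[{"delta_pos":[0,0,0],"spin":-0.06,"claw":1}]' >/dev/null; python3 o.py
python3 -m jog '[{"delta_pos":[0,0,0],"spin":-0.06,"claw":1}]' >/dev/null; python3 o.py
python3 -m jog '[{"delta_pos":[0,0,0],"spin":-0.06,"claw":1}]' >/dev/null; python3 o.py
python3 -m jog '[{"delta_pos":[0,0,0],"spin":-0.06,"claw":1}]' >/dev/null; python3 o.py
python3 -m jog '[{"delta_pos":[0,0,0],"spin":-0.06,"claw":1}]' >/dev/null; python3 o.py
```

```text
14.0 F [ 0.3 -0.5 -1.7] M [ 0.016 -0.213  0.194] P [ 592.2 -185.6  107.7] yaw 2.019 q7 0.28 tau 1.574
14.1 F [-0.8  0.  -1.1] M [-0.007 -0.239  0.212] P [ 592.2 -185.6  107.7] yaw 1.957 q7 0.23 tau 1.522
14.2 F [-0.2 -1.  -1.2] M [-0.036 -0.26   0.156] P [ 592.2 -185.6  107.7] yaw 1.895 q7 0.18 tau 1.519
14.3 F [-0.2 -0.7 -1. ] M [-0.005 -0.304  0.183] P [ 592.3 -185.6  107.7] yaw 1.832 q7 0.13 tau 1.514
14.4 F [-0.5 -0.6 -1.4] M [-0.033 -0.269  0.181] P [ 592.3 -185.5  107.7] yaw 1.77 q7 0.08 tau 1.511
14.5 F [-0.4  0.3 -1.5] M [-0.073 -0.243  0.154] P [ 592.3 -185.5  107.6] yaw 1.708 q7 0.03 tau 1.507
14.6 F [-0.6  0.2 -0.3] M [-0.11  -0.234  0.19 ] P [ 592.3 -185.6  107.7] yaw 1.645 q7 -0.03 tau 1.504
14.7 F [-0.2 -0.4 -1.9] M [-0.105 -0.252  0.181] P [ 592.3 -185.6  107.6] yaw 1.583 q7 -0.08 tau 1.501
14.8 F [-0.7 -0.  -0.8] M [-0.165 -0.249  0.146] P [ 592.3 -185.5  107.7] yaw 1.521 q7 -0.13 tau 1.498
14.9 F [-0.1 -1.  -1.2] M [-0.174 -0.232  0.17 ] P [ 592.3 -185.5  107.6] yaw 1.458 q7 -0.18 tau 1.496
```

```bash

python3 -m jog '[{"delta_pos":[0,0,0],"spin":-0.06,"claw":1}]' >/dev/null; python3 o.py
python3 -m jog '[{"delta_pos":[0,0,0],"spin":-0.06,"claw":1}]' >/dev/null; python3 o.py
python3 -m jog '[{"delta_pos":[0,0,0],"spin":-0.06,"claw":1}]' >/dev/null; python3 o.py
python3 -m jog '[{"delta_pos":[0,0,0],"spin":-0.06,"claw":1}]' >/dev/null; python3 o.py
python3 -m jog '[{"delta_pos":[0,0,0],"spin":-0.06,"claw":1}]' >/dev/null; python3 o.py
python3 -m jog '[{"delta_pos":[0,0,0],"spin":-0.06,"claw":1}]' >/dev/null; python3 o.py
python3 -m jog '[{"delta_pos":[0,0,0],"spin":-0.06,"claw":1}]' >/dev/null; python3 o.py
python3 -m jog '[{"delta_pos":[0,0,0],"spin":-0.06,"claw":1}]' >/dev/null; python3 o.py
python3 -m jog '[{"delta_pos":[0,0,0],"spin":-0.06,"claw":1}]' >/dev/null; python3 o.py
python3 -m jog '[{"delta_pos":[0,0,0],"spin":-0.06,"claw":1}]' >/dev/null; python3 o.py
python3 -m jog '[{"delta_pos":[0,0,0],"spin":-0.06,"claw":1}]' >/dev/null; python3 o.py
python3 -m jog '[{"delta_pos":[0,0,0],"spin":-0.06,"claw":1}]' >/dev/null; python3 o.py
python3 -m jog '[{"delta_pos":[0,0,0],"spin":-0.06,"claw":1}]' >/dev/null; python3 o.py
python3 -m jog '[{"delta_pos":[0,0,0],"spin":-0.06,"claw":1}]' >/dev/null; python3 o.py
```

```text
15.0 F [ 0.1 -0.4 -1.4] M [-0.181 -0.209  0.207] P [ 592.3 -185.5  107.6] yaw 1.396 q7 -0.23 tau 1.493
15.1 F [-0.8 -0.8 -1.2] M [-0.174 -0.24   0.173] P [ 592.4 -185.5  107.6] yaw 1.334 q7 -0.28 tau 1.49
15.2 F [-0.4  0.2 -1.7] M [-0.2   -0.223  0.127] P [ 592.4 -185.5  107.7] yaw 1.271 q7 -0.33 tau 1.488
15.3 F [-0.1 -0.6 -0.8] M [-0.252 -0.208  0.181] P [ 592.4 -185.5  107.7] yaw 1.209 q7 -0.38 tau 1.485
15.4 F [-1.2  0.2 -1.2] M [-0.235 -0.19   0.17 ] P [ 592.5 -185.5  107.7] yaw 1.147 q7 -0.43 tau 1.482
15.5 F [ 0.  -0.6 -0.9] M [-0.277 -0.16   0.176] P [ 592.5 -185.5  107.7] yaw 1.085 q7 -0.48 tau 1.48
15.6 F [-0.5 -0.3 -1.8] M [-0.297 -0.157  0.214] P [ 592.5 -185.6  107.6] yaw 1.022 q7 -0.53 tau 1.478
15.7 F [-0.1 -0.5 -0.7] M [-0.288 -0.145  0.239] P [ 592.5 -185.6  107.7] yaw 0.96 q7 -0.59 tau 1.476
15.8 F [ 0.3 -0.3 -1.2] M [-0.358 -0.163  0.195] P [ 592.6 -185.6  107.7] yaw 0.898 q7 -0.64 tau 1.474
15.9 F [ 0.6 -1.4 -0.9] M [-0.329 -0.083  0.175] P [ 592.6 -185.6  107.7] yaw 0.836 q7 -0.69 tau 1.472
16.0 F [-0.6  0.1 -0.3] M [-0.351 -0.116  0.161] P [ 592.6 -185.6  107.7] yaw 0.773 q7 -0.74 tau 1.469
16.1 F [ 0.8 -0.3 -1.2] M [-0.345 -0.132  0.194] P [ 592.6 -185.6  107.7] yaw 0.711 q7 -0.79 tau 1.467
16.2 F [-0.3 -0.4  0.4] M [-0.388 -0.163  0.272] P [ 592.6 -185.7  107.7] yaw 0.649 q7 -0.84 tau 1.466
16.3 F [-0.3  0.1 -1. ] M [-0.33  -0.126  0.196] P [ 592.6 -185.6  107.6] yaw 0.587 q7 -0.89 tau 1.463
```

```bash

python3 -m jog '[{"delta_pos":[0,0,0],"spin":-0.06,"claw":1}]' >/dev/null; python3 o.py
python3 -m jog '[{"delta_pos":[0,0,0],"spin":-0.06,"claw":1}]' >/dev/null; python3 o.py
python3 -m jog '[{"delta_pos":[0,0,0],"spin":-0.06,"claw":1}]' >/dev/null; python3 o.py
python3 -m jog '[{"delta_pos":[0,0,0],"spin":-0.06,"claw":1}]' >/dev/null; python3 o.py
python3 -m jog '[{"delta_pos":[0,0,0],"spin":-0.06,"claw":1}]' >/dev/null; python3 o.py
python3 -m jog '[{"delta_pos":[0,0,0],"spin":-0.06,"claw":1}]' >/dev/null; python3 o.py
python3 -m jog '[{"delta_pos":[0,0,0],"spin":-0.06,"claw":1}]' >/dev/null; python3 o.py
python3 -m jog '[{"delta_pos":[0,0,0],"spin":-0.06,"claw":1}]' >/dev/null; python3 o.py
python3 -m jog '[{"delta_pos":[0,0,0],"spin":-0.06,"claw":1}]' >/dev/null; python3 o.py
python3 -m jog '[{"delta_pos":[0,0,0],"spin":-0.06,"claw":1}]' >/dev/null; python3 o.py
```

```text
16.4 F [-0.4 -0.9 -0.9] M [-0.329 -0.095  0.207] P [ 592.7 -185.7  107.7] yaw 0.524 q7 -0.94 tau 1.463
16.5 F [-0.9 -0.5 -0.4] M [-0.375 -0.082  0.22 ] P [ 592.7 -185.7  107.7] yaw 0.462 q7 -0.99 tau 1.459
16.6 F [ 0.6 -1.2 -0.5] M [-0.402 -0.088  0.196] P [ 592.7 -185.7  107.7] yaw 0.4 q7 -1.04 tau 1.459
16.7 F [-0.2 -0.7 -0.7] M [-0.312 -0.03   0.12 ] P [ 592.7 -185.7  107.6] yaw 0.338 q7 -1.09 tau 1.457
16.8 F [-0.3  0.8 -0.2] M [-0.373 -0.016  0.14 ] P [ 592.7 -185.7  107.7] yaw 0.276 q7 -1.14 tau 1.455
16.9 F [-0.1 -0.4 -1. ] M [-0.363 -0.057  0.191] P [ 592.7 -185.7  107.6] yaw 0.213 q7 -1.19 tau 1.453
17.0 F [-0.2 -1.1 -0.8] M [-0.369 -0.009  0.216] P [ 592.7 -185.8  107.6] yaw 0.151 q7 -1.24 tau 1.452
17.1 F [ 0.5 -1.5  0.6] M [-0.37  -0.021  0.214] P [ 592.7 -185.8  107.6] yaw 0.089 q7 -1.29 tau 1.451
17.2 F [-0.4 -0.7 -0.5] M [-0.37  -0.026  0.23 ] P [ 592.7 -185.8  107.6] yaw 0.027 q7 -1.34 tau 1.449
17.3 F [-0.6 -0.2 -1.4] M [-0.432  0.056  0.198] P [ 592.7 -185.8  107.7] yaw -0.036 q7 -1.39 tau 1.448
```

```bash

python3 -m jog '[{"delta_pos":[0,0,0],"spin":-0.06,"claw":1}]' >/dev/null; python3 o.py
python3 -m jog '[{"delta_pos":[0,0,0],"spin":-0.06,"claw":1}]' >/dev/null; python3 o.py
python3 -m jog '[{"delta_pos":[0,0,0],"spin":-0.06,"claw":1}]' >/dev/null; python3 o.py
python3 -m jog '[{"delta_pos":[0,0,0],"spin":-0.06,"claw":1}]' >/dev/null; python3 o.py
python3 -m jog '[{"delta_pos":[0,0,0],"spin":-0.06,"claw":1}]' >/dev/null; python3 o.py
python3 -m jog '[{"delta_pos":[0,0,0],"spin":-0.06,"claw":1}]' >/dev/null; python3 o.py
python3 -m jog '[{"delta_pos":[0,0,0],"spin":-0.06,"claw":1}]' >/dev/null; python3 o.py
python3 -m jog '[{"delta_pos":[0,0,0],"spin":-0.06,"claw":1}]' >/dev/null; python3 o.py
python3 -m jog '[{"delta_pos":[0,0,0],"spin":-0.06,"claw":1}]' >/dev/null; python3 o.py
python3 -m jog '[{"delta_pos":[0,0,0],"spin":-0.06,"claw":1}]' >/dev/null; python3 o.py
```

```text
17.4 F [-0.7 -0.4 -0.9] M [-0.401  0.048  0.173] P [ 592.7 -185.8  107.7] yaw -0.098 q7 -1.43 tau 1.447
17.5 F [ 0.  -0.9 -0. ] M [-0.463  0.033  0.2  ] P [ 592.7 -185.9  107.6] yaw -0.16 q7 -1.48 tau 1.399
17.6 F [ 0.5 -1.8 -1. ] M [-0.442  0.005  0.323] P [ 592.8 -185.9  107.7] yaw -0.222 q7 -1.53 tau 1.344
17.7 F [-0.3 -0.9 -0.9] M [-0.423  0.096  0.293] P [ 592.7 -185.9  107.6] yaw -0.284 q7 -1.58 tau 1.343
17.8 F [-0.3 -0.6 -1.2] M [-0.493  0.107  0.29 ] P [ 592.7 -185.9  107.6] yaw -0.346 q7 -1.63 tau 1.339
17.9 F [-0.7 -0.8  0.4] M [-0.396  0.17   0.367] P [ 592.7 -186.   107.7] yaw -0.408 q7 -1.68 tau 1.336
18.0 F [ 0.3 -0.2  0.3] M [-0.438  0.095  0.264] P [ 592.7 -186.   107.6] yaw -0.47 q7 -1.73 tau 1.332
18.1 F [-0.1 -1.   0. ] M [-0.441  0.099  0.271] P [ 592.7 -186.   107.6] yaw -0.532 q7 -1.78 tau 1.328
18.2 F [ 0.7 -1.6  0.1] M [-0.417  0.148  0.312] P [ 592.7 -186.   107.7] yaw -0.594 q7 -1.83 tau 1.324
18.3 F [ 1.1 -1.3 -0.8] M [-0.443  0.135  0.248] P [ 592.7 -186.1  107.7] yaw -0.656 q7 -1.88 tau 1.32
```

```bash

python3 -m jog '[{"delta_pos":[0,0,0],"spin":0,"claw":0.6},{"delta_pos":[0,0,0],"spin":0,"claw":0.2},{"delta_pos":[0,0,0],"spin":0,"claw":0},{"delta_pos":[0,0,0],"spin":0,"claw":0},{"delta_pos":[0,0,0],"spin":0,"claw":0},{"delta_pos":[0,0,0],"spin":0,"claw":0}]'
python3 -m jog '[{"delta_pos":[0,0,2],"spin":0.14,"claw":0},{"delta_pos":[0,0,2],"spin":0.28,"claw":0},{"delta_pos":[0,0,2],"spin":0.42,"claw":0},{"delta_pos":[0,0,2],"spin":0.56,"claw":0},{"delta_pos":[0,0,2],"spin":0.7,"claw":0},{"delta_pos":[0,0,2],"spin":0.84,"claw":0},{"delta_pos":[0,0,2],"spin":0.98,"claw":0},{"delta_pos":[0,0,2],"spin":1.12,"claw":0}]'
python3 -m jog '[{"delta_pos":[0,0,0],"spin":0.14,"claw":0},{"delta_pos":[0,0,0],"spin":0.28,"claw":0},{"delta_pos":[0,0,0],"spin":0.42,"claw":0},{"delta_pos":[0,0,0],"spin":0.56,"claw":0},{"delta_pos":[0,0,0],"spin":0.7,"claw":0},{"delta_pos":[0,0,0],"spin":0.84,"claw":0},{"delta_pos":[0,0,0],"spin":0.98,"claw":0},{"delta_pos":[0,0,0],"spin":1.12,"claw":0}]'
python3 o.py
```

```text
clock: 18.9
position: [0.5927, -0.1861, 0.1077]
tool_rot: [-3.131, 0.002, -0.656]
force: [0.1, -0.3, -0.1]
grip_width: 0.0856
clock: 19.7
position: [0.5927, -0.1862, 0.1097]
tool_rot: [-3.132, 0.002, 0.47]
force: [-0.3, -0.3, 0.6]
grip_width: 0.0853
clock: 20.5
position: [0.5927, -0.1863, 0.1097]
tool_rot: [-3.132, 0.002, 1.595]
force: [-0.1, -0.8, 0.1]
grip_width: 0.0855
20.5 F [-0.1 -0.8  0.1] M [ 0.007 -0.007 -0.008] P [ 592.7 -186.3  109.7] yaw 1.595 q7 -0.07 tau -3.823
```

```bash

python3 -m jog '[{"delta_pos":[-0.5,0.5,0],"spin":0.14,"claw":0},{"delta_pos":[-0.5,0.5,0],"spin":0.28,"claw":0},{"delta_pos":[-0.5,0.5,0],"spin":0.42,"claw":0},{"delta_pos":[-0.5,0.5,0],"spin":0.56,"claw":0},{"delta_pos":[-0.5,0.5,0],"spin":0.7,"claw":0},{"delta_pos":[-0.5,0.5,-2],"spin":0.84,"claw":0},{"delta_pos":[-0.5,0.5,-2],"spin":0.89,"claw":0},{"delta_pos":[-0.5,0.5,-2],"spin":0.89,"claw":0}]'
python3 o.py
python3 -m jog '[{"delta_pos":[0,0,0],"spin":0,"claw":0.4},{"delta_pos":[0,0,0],"spin":0,"claw":0.7},{"delta_pos":[0,0,0],"spin":0,"claw":1},{"delta_pos":[0,0,0],"spin":0,"claw":1},{"delta_pos":[0,0,0],"spin":0,"claw":1},{"delta_pos":[0,0,0],"spin":0,"claw":1},{"delta_pos":[0,0,0],"spin":0,"claw":1}]' 50
python3 o.py
```

```text
clock: 21.3
position: [0.5921, -0.1861, 0.1076]
tool_rot: [-3.132, 0.002, 2.486]
force: [-0.1, 0.1, 0.0]
grip_width: 0.0856
21.3 F [-0.1  0.1  0. ] M [-0.016  0.001 -0.031] P [ 592.1 -186.1  107.6] yaw 2.486 q7 0.68 tau 1.62
clock: 22.0
position: [0.5922, -0.1859, 0.1077]
tool_rot: [-3.132, 0.002, 2.486]
force: [-0.1, 0.8, 4.1]
grip_width: 0.0134
22.0 F [-0.1  0.8  4.1] M [ 0.442 -0.022 -0.062] P [ 592.2 -185.9  107.7] yaw 2.486 q7 0.68 tau 0.06
```

```bash

python3 -m jog '[{"delta_pos":[0,0,0],"spin":-0.1,"claw":1},{"delta_pos":[0,0,0],"spin":-0.2,"claw":1},{"delta_pos":[0,0,0],"spin":-0.3,"claw":1},{"delta_pos":[0,0,0],"spin":-0.4,"claw":1}]' >/dev/null;python3 o.py
python3 -m jog '[{"delta_pos":[0,0,0],"spin":-0.1,"claw":1},{"delta_pos":[0,0,0],"spin":-0.2,"claw":1},{"delta_pos":[0,0,0],"spin":-0.3,"claw":1},{"delta_pos":[0,0,0],"spin":-0.35,"claw":1}]' >/dev/null;python3 o.py
python3 -m jog '[{"delta_pos":[0,0,0],"spin":-0.06,"claw":1}]' >/dev/null; python3 o.py
python3 -m jog '[{"delta_pos":[0,0,0],"spin":-0.06,"claw":1}]' >/dev/null; python3 o.py
python3 -m jog '[{"delta_pos":[0,0,0],"spin":-0.06,"claw":1}]' >/dev/null; python3 o.py
```

```text
22.4 F [-0.7  1.3  0.3] M [ 0.315 -0.053  0.282] P [ 592.2 -185.8  107.8] yaw 2.082 q7 0.34 tau 2.437
22.8 F [0.6 0.5 0.3] M [ 0.111 -0.17   0.325] P [ 592.3 -185.8  107.7] yaw 1.729 q7 0.04 tau -0.131
22.9 F [-0.6 -0.3  1.8] M [ 0.151 -0.081  0.306] P [ 592.3 -185.7  107.7] yaw 1.667 q7 -0.01 tau 1.589
23.0 F [0.2 0.6 0.3] M [ 0.116 -0.115  0.338] P [ 592.3 -185.7  107.7] yaw 1.605 q7 -0.06 tau 1.326
23.1 F [-0.2  0.9  1.6] M [ 0.11  -0.126  0.347] P [ 592.3 -185.7  107.8] yaw 1.543 q7 -0.11 tau 1.349
```

```bash

python3 -m jog '[{"delta_pos":[0,0,0],"spin":-0.06,"claw":1}]' >/dev/null; python3 o.py
python3 -m jog '[{"delta_pos":[0,0,0],"spin":-0.06,"claw":1}]' >/dev/null; python3 o.py
python3 -m jog '[{"delta_pos":[0,0,0],"spin":0,"claw":0.7},{"delta_pos":[0,0,0],"spin":0,"claw":0.3},{"delta_pos":[0,0,0],"spin":0,"claw":0},{"delta_pos":[0,0,0],"spin":0,"claw":0},{"delta_pos":[0,0,0],"spin":0,"claw":0},{"delta_pos":[0,0,0],"spin":0,"claw":0}]'
python3 -m jog '[{"delta_pos":[0,0,30],"spin":0,"claw":0},{"delta_pos":[0,0,70],"spin":0,"claw":0},{"delta_pos":[0,0,110],"spin":0,"claw":0},{"delta_pos":[-40,0,140],"spin":0,"claw":0},{"delta_pos":[-80,0,140],"spin":0,"claw":0},{"delta_pos":[-100,0,140],"spin":0,"claw":0},{"delta_pos":[-100,0,140],"spin":0,"claw":0},{"delta_pos":[-100,0,140],"spin":0,"claw":0}]'
python3 - <<'E'
from h import *
p=eyes.camera_params("wrist"); im=eyes.grab_frame("wrist"); 
y=-.099;ex=np.array([np.cos(y),np.sin(y)]);A=np.array([.5915,-.1857])
c=np.array(proj(p,np.r_[A-.04*ex,.05],True)).astype(int);x0,y0=max(0,c[0]-130),max(0,c[1]-75);print(x0,y0,p)
cv2.imwrite("pics/w6c.png",cv2.resize(im[y0:y0+150,x0:x0+260],None,fx=3,fy=3,interpolation=cv2.INTER_CUBIC))
E
```

```text
23.2 F [-0.6  0.8  1.2] M [ 0.114 -0.05   0.35 ] P [ 592.3 -185.7  107.7] yaw 1.48 q7 -0.16 tau 1.337
23.3 F [0.2 0.2 1.2] M [ 0.118 -0.1    0.33 ] P [ 592.3 -185.7  107.7] yaw 1.418 q7 -0.22 tau 1.331
clock: 23.9
position: [0.5923, -0.1858, 0.1078]
tool_rot: [-3.132, 0.003, 1.419]
force: [-0.4, 0.2, -0.5]
grip_width: 0.0855
clock: 24.7
position: [0.4925, -0.186, 0.2481]
tool_rot: [-3.133, 0.003, 1.418]
force: [0.8, 0.2, 0.2]
grip_width: 0.0856
247 120 {'fx': 371.64829954431775, 'fy': 371.64829954431775, 'cx': 314.15607992961367, 'cy': 237.7120113562468, 'origin': array([ 0.5043564 , -0.11694258,  0.39081701]), 'attitude': array([-0.28095857,  0.00880295, -0.1535395 ])}
```

View pics/w6c.png

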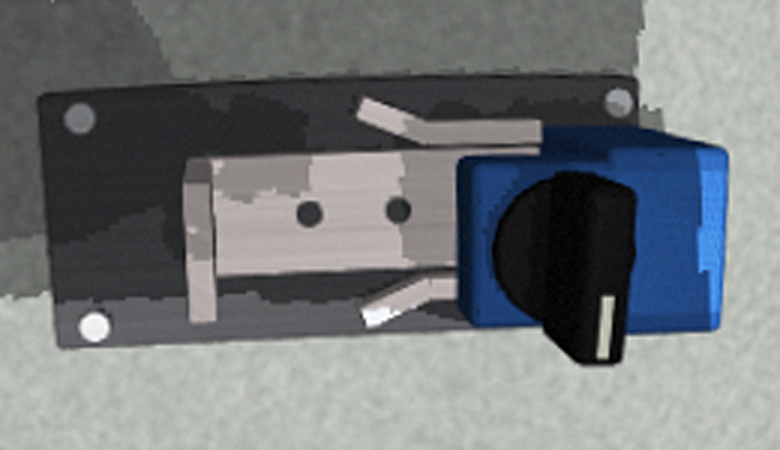

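```bash
python3 - <<'E'
from h import *
p=eyes.camera_params("wrist")
y=-.099;ex=np.array([np.cos(y),np.sin(y)]);ey=np.array([-ex[1],ex[0]]);A=np.array([.5915,-.1857])
f=lambda u,v,z:onz(p,247+u/3,120+v/3,z,True)[:2]
for u,v in[(398,210),(310,214)]:
    q=f(u,v,.023)-A;print((q@ex*1000).round(1),(q@ey*1000).round(1))
d=f(602,358,.134)-f(609,297,.134);print("mark yaw",np.arctan2(d[1],d[0]))
bot.job_done()
E
```

```text
-33.6 0.9
-63.4 0.8
mark yaw -1.7458134226165283
the job is handed in; nothing more can be done
```

The bracket is fully home in the blue clamp and the foot is pressing on it about a quarter turn past first touch. I handed the job in at about 25 s of the 72 s; no verdict is reported.

- **Bracket:** I slid the long leg between the rails until the toe met the stop, with about 17 N of push and no further movement, then let go. The last picture puts its hole about 34 mm before the screw axis and within 1 mm of the middle. Counting from the earlier measured 50 mm hole-to-toe distance, the toe is at the stop to within about 1–2 mm.
- **First touch:** The turning moment stepped from about 0.19 to about 0.29 N m at tool yaw −0.16 (±0.04) rad.
- **Quarter turn:** I needed one regrip half a turn round, then turned on to 1.58 rad past touch. The moment ended at about 0.33–0.35 N m, close to the 0.36 expected. I let go of the knob and lifted clear.
- **Knob check:** The mark on the knob reads a yaw of −1.75 rad against −1.72 from the tool, so there was no visible slip.

**Limits:** The foot's force can only be inferred from the moment, whose readings scatter by about 0.03–0.05 N m. I did not check the other things on the counter with a final overview picture, but no unexpected contact showed in the forces I read.

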